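# Fish a dropped spacer out from under the porch rack with a tire lever

## Robot

A 7-joint arm with a two-finger parallel gripper is mounted at the origin on the work surface. World frame = base frame: x ahead of the robot, y to its left, z up, the work surface at z = 0. Lengths are in m, angles in rad, forces in N, time in s.
With the tool pointing down it reaches from about 0.35 to 0.9 m from the base axis. Payload 7.2 kg.
Tool frame: the origin (TCP) lies midway between the tips of the shut fingers; the grasp point (between the pads) lies 19 mm behind it; z points along the fingers, y is the line along which they close (so a half turn about z gives the same grasp; the last joint's range is limited). The gripper opens to 85 mm and grips with 20 to 120 N. Pads are 22 mm wide; open, the fingers measure 114 mm over their backs; the gripper's body (76 mm by 85 mm) begins 54 mm behind the grasp point. The pads swing forward as they close: fully open they stand 13 mm farther back than shut.
Start: joints at [1.189, 0.411, -0.013, 1.596, 0.006, 1.134, -0.082], TCP at [0.193, -0.594, 0.203] pointing down, gripper open.
Joint ranges: [-2.95, 2.95], [-0.29, 1.99], [-1.47, 1.44], [0.14, 2.54], [-1.03, 4.17], [0.13, 1.85], [-2.86, 2.86]. Speed limits (rad/s): [2.39, 2.39, 3.01, 3.01, 3.14, 3.14, 3.14].

## Interface

Orientations are given as a unit quaternion [w, x, y, z].
In Python, from plant import r gives the robot as it stands.
- The arm moves only by the tool send_rows, never from a script. Its argument "increments" is a list of rows, each a list of 7 numbers: the opening in per cent of the stroke, from 0 (shut) to 100 (fully open), then the shift along the tool's x, y, z in mm, then the turn, a rotation vector about the tool's x, y, z in rad. In form: [[jaw, dx, dy, dz, wx, wy, wz], ...]. A call has 1 to 10 rows; each row is the pose to reach, as a shift and turn from the pose commanded when the call began, along the tool's axes at that moment; what a row does not reach only later rows make up. A row lasts 1/8 s, in which the tool goes at most 62.5 mm and 10.7 degrees, less where a joint would pass 70% of its speed; a pose out of reach is approached as far as the arm can. A call with a gripper value outside its range is refused whole. The fingers move at their own pace and stop on an object; "newtons" is the grip in N (left out, the last holds). Time passes only in rows, so rows that repeat a pose let the fingers close. It gives the time, the measured TCP pose, the force, the opening and the grip force at its end, in the units of the state.
- r.state(): the state, without advancing time (a new reading comes with each control period).
- r.snapshot(name): name is "scene" or "top"; returns (picture, depth): 400x640x3 uint8, blue, green, red; 400x640 float32, m along the optical axis (not along the pixel's ray), 0 where there is no reading.
- r.camera_model(name): a dict with "K" (3x3 intrinsics, pixels), "rvec" (rotation vector, rad) and "tvec" (3), from world to camera coordinates, as OpenCV has them. Camera axes: x right, y down, z forward; pixel columns grow to the right and rows downward; lengths in m; the calibration is good to about 2 mm. A picture is of the moment at which its call begins. camera_model takes no time and is no camera call.
- r.hand_in(): hands the job in; it is judged then, once.
The state is a dict: "time_s": time; "q": joint angles; "qd": joint speeds; "joint_torque": joint torques, N m; "ee_pos": TCP position; "tcp_rot": TCP orientation; "force": force on the tool from outside, world axes, zero at the start; "torque": the same for the moment, N m; "gripper_width": opening from 0.0 (shut) to 1.0 (fully open); "grasp_force": force on a finger pad.
Only numpy, scipy, OpenCV 4.12 (cv2) and the standard library are available. Lean on these libraries where they do the work, as an engineer would, in place of code of your own. Each camera call takes 0.05 s, during which the arm holds its last target. There are 200 camera calls.

## Task

A red hub spacer has rolled under the low slatted rack. Take the tire lever with the orange hook, slide it in to the right of the spacer (seen from the robot) until it just touches the rack's back stop, then, keeping it lightly against the stop, sweep it along until the hook is behind the spacer. Draw the spacer out with the hook until it lies flat on the open board, wholly clear of the rack, and lay the lever down in front of the rack. Never press or bump hard, do not touch the spacer with the gripper, and disturb nothing else.

Things in the scene. Friction and masses are not known exactly. Their poses are not given: they have to be found in the camera images.
- rack: low slatted wooden rack, fixed on the cedar board. Origin: middle of its front edge (robot side), level with the board's top; +x inward under the rack, +y left. Five slats along y, 15 mm wide, 17 mm gaps between, undersides 24 mm and tops 36 mm above the board. Depth 145 mm, width 360 mm, front open, side walls from y = +-162 mm. It carries the back stop.
- spacer: loose red steel ring, 26 mm outside, 14 mm bore, 6 mm high, about 20 g, lying flat on the board under the rack, its centre 30 to 54 mm in from the front edge and within 60 mm of the rack's middle. Origin: centre of its underside; z is its axis.
- lever: loose black nylon tire lever with orange hook, about 40 g, stiff, lying flat on the work surface left of the board, hook end away from the robot. Origin: underside, mid-length; x along it to the hook end, y left. Shaft 14 mm wide, 5 mm thick, x = -90 to 86 mm. Either lever of the pair may be the nearer one to the board.
- hook (a point): point at (65, 20, 0) mm in the lever's frame: where the centre of the spacer's underside sits when nested against shaft and prong. The flat orange prong, 8 mm wide, 5 mm thick, leaves the shaft's far end to +y, out to y = 32 mm, raked 0.15 rad back toward the handle (near face about x = 77 mm at its outer end). Foremost point of the lever: x = 90 mm.
- plain_lever: the pair's other lever, all black, same shape without the prong, lying about 12 cm beside the hooked one, on either side. Bystander. Origin and axes as for the lever.
- lube: closed green lube bottle, 44 mm across, 130 mm tall, standing to the right. Bystander. Origin: centre of its underside.
- pedal_wrench: flat aluminium pedal wrench with blue grip, 300 mm long, lying to the right of the board. Bystander. Origin: underside, mid-length.
- cassette_tool: small steel cassette tool, 54 mm long, 24 mm thick, lying flat on top of the rack near its back edge. Bystander. Origin: its underside.
- board: fixed level cedar board under the rack. Origin: 14 mm below its top, under the rack's origin, axes as the rack's. It reaches 145 mm in front of the rack's front edge and 200 mm to either side. Its top stands 6 to 12 mm above the work surface.
- handle (a point): grip point of the hooked lever, at (-55, 0, 8) mm in its frame. The handle is a straight rib 12 mm wide and 16 mm high in all, from x = -85 to -22 mm, to be gripped across y. Gripped here, the lever reaches 145 mm beyond the middle of the fingers; held flat on the board, the hand stays in front of the rack.
- back_zone (a point): fixed point of the rack at (103, 0, 9) mm in its frame; does not follow the stop. The back stop is a rigid straight aluminium bar across the rack, parallel to its front edge, 18 mm high, its front face somewhere between 85 and 121 mm in; where is not told: feel for it. At least 18 mm lie between spacer and stop. Pushed end-on against it, a firmly held lever gains about 4 N per mm.
Not all that is in view belongs to the job. Of the things that look like the lever, take the one that is nearest to the robot's base at the start.

How it is judged:
By the outcome, as a careful person would: the job done as asked, in the order asked, and still so for the second after the job is handed in, with the robot touching nothing.
It also fails if it takes over 54 s, if anything falls off the work surface, if the arm or the gripper's body presses on something with over 40 N, if the wrist force passes 120 N, or if a joint passes its speed limit or range.

## Working session

There is one attempt and no reset: what is moved stays moved. The work goes in short steps, Python scripts to look and compute and a tool call to move; the robot and the scene stay as the last step left them, time stands still between calls to the robot, and variables do not carry over. Pictures are saved under pics/ and viewed, at most 10 in all, crops included, and the job is handed in when it is done.

Besides the shell and the picture viewer there is one more tool, called after "Emit:" as name([rows], argument=value, ...), one row to a line, values as JSON. send_rows: Moves the arm, as the interface text tells. Its arguments: {"type":"object","properties":{"increments":{"type":"array","items":{"type":"array","items":{"type":"number"}}},"newtons":{"type":"number"}},"required":["increments"]}

```bash
mkdir -p pics
cat > h.py <<'E'
import numpy as np, cv2
from plant import r
def cam(n):
    m=r.camera_model(n);R=cv2.Rodrigues(np.array(m["rvec"],float))[0];return np.array(m["K"]),R,np.array(m["tvec"],float).ravel()
def ray(n,uv,z):
    K,R,t=cam(n);c=-R.T@t;d=R.T@np.linalg.inv(K)@np.array([uv[0],uv[1],1.]);return c+d*(z-c[2])/d[2]
def proj(n,p):
    K,R,t=cam(n);q=K@(R@np.array(p,float)+t);return q[:2]/q[2]
E
python3 - <<'E'
from h import *
for n in("scene","top"):
    p,d=r.snapshot(n);cv2.imwrite(f"pics/{n}0.png",p);np.save(n+"0.npy",d)
    K,R,t=cam(n);print(n,K.round(1).tolist(),(-R.T@t).round(3),R[2].round(2))
print(r.state())
E
```

```text
scene [[367.5, 0.0, 319.5], [0.0, 367.5, 195.6], [0.0, 0.0, 1.0]] [ 1.386 -0.493  0.722] [-0.68  0.46 -0.58]
top [[365.0, 0.0, 321.9], [0.0, 365.0, 204.3], [0.0, 0.0, 1.0]] [0.406 0.044 1.124] [ 0.19  0.03 -0.98]
{'time_s': 0.1, 'q': array([ 1.18882201,  0.41187173, -0.01272228,  1.59692805,  0.00557256,
        1.1342967 , -0.08220972]), 'qd': array([-9.02530306e-04, -7.54971698e-04, -8.76356485e-04, -1.35448447e-03,
        5.45894026e-04,  5.20064069e-05, -1.43093135e-04]), 'joint_torque': array([ 3.01995518e-03, -6.01824260e+01,  6.84834011e-01, -3.00085437e+01,
        1.41397276e-02,  6.47217996e-03, -1.80071748e-05]), 'ee_pos': array([ 0.19273762, -0.59404146,  0.20181806]), 'tcp_rot': array([-7.18638191e-04,  9.87717220e-01,  1.56250295e-01, -1.51332413e-04]), 'force': array([ 0.16797026, -0.31540833, -1.40512603]), 'torque': array([ 0.06769107,  0.04580622, -0.02211246]), 'grasp_force': 0.0, 'gripper_width': 1.0034776022796907}
```

View pics/scene0.png

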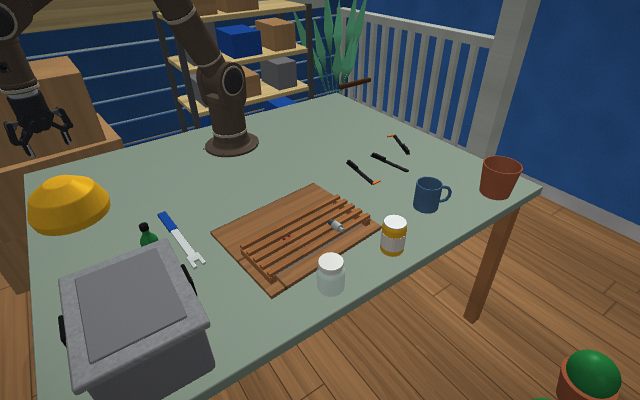

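View pics/top0.png

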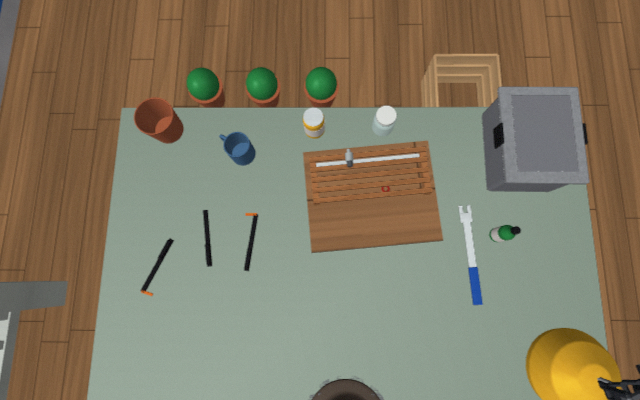

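The top view shows the rack on its board, with slats at rows 150-200. The red spacer is at about (385,189), and a bright bar, possibly the stop, runs along (316,164)-(420,155).
Lever candidates in the top view:
- (251,242): orange hook at its far end (252,214), nearest the base at about (345,395).
- (208,238): all black, so this is the plain one.
- (157,267): orange hook at its near end (148,293), farther away, so a decoy.

I choose (251,242) and will check it in a crop.

Run:
```python
from h import *
p=cv2.imread("pics/top0.png");s=cv2.imread("pics/scene0.png")
a=cv2.resize(p[200:280,190:290],None,fx=4,fy=4,interpolation=cv2.INTER_CUBIC)
b=cv2.resize(p[135:255,295:450],None,fx=4,fy=4,interpolation=cv2.INTER_CUBIC)
b=cv2.resize(b,(400,310)); o=np.hstack([cv2.resize(a,(388,310)),b]);cv2.imwrite("pics/crop1.png",o)
hsv=cv2.cvtColor(p,cv2.COLOR_BGR2HSV)
# lever
blk=(hsv[...,2]<60).astype(np.uint8);blk[:, :230]=0;blk[:,275:]=0;blk[:205]=0;blk[285:]=0
org=((hsv[...,0]<20)&(hsv[...,1]>150)&(hsv[...,2]>120)).astype(np.uint8)
o2=org.copy();o2[:,:235]=0;o2[:,265:]=0;o2[:200]=0;o2[225:]=0
for nm,m in(("blk",blk),("org",o2)):
    ys,xs=np.nonzero(m);P=np.array([ray("top",(x,y),0.008 if nm=="blk" else .005)[:2] for x,y in zip(xs,ys)])
    c=P.mean(0);w,v=np.linalg.eigh(np.cov((P-c).T));ax=v[:,1]*np.sign(v[0,1]);t=(P-c)@ax;u=(P-c)@v[:,0]
    print(nm,len(P),c.round(4),"ang",np.arctan2(ax[1],ax[0]).round(3),"ext",t.min().round(4),t.max().round(4),u.min().round(4),u.max().round(4), (c+ax*t.min()).round(4),(c+ax*t.max()).round(4))
# spacer
red=(((hsv[...,0]<6)|(hsv[...,0]>172))&(hsv[...,1]>170)&(hsv[...,2]>80)).astype(np.uint8)
sub=np.zeros_like(red);sub[180:200,370:400]=red[180:200,370:400]
ys,xs=np.nonzero(sub);print("spacer px",len(xs),xs.min(),xs.max(),ys.min(),ys.max());
print(ray("top",((xs.min()+xs.max())/2,(ys.min()+ys.max())/2),.015))
# board
brd=((hsv[...,0]<20)&(hsv[...,1]>90)&(hsv[...,2]>50)).astype(np.uint8);brd[:,:296]=0;brd[:,455:]=0;brd[:138]=0;brd[262:]=0
brd=cv2.morphologyEx(brd,cv2.MORPH_CLOSE,np.ones((9,9)))
cs=max(cv2.findContours(brd,0,2)[0],key=cv2.contourArea);q=cv2.boxPoints(cv2.minAreaRect(cs));q2=cv2.approxPolyDP(cs,6,True)[:,0]
for k in q2: print("corner",k,ray("top",k,.009).round(4))
d=np.load("top0.npy");K,R,t=cam("top")
for uv in((340,240),(420,235),(280,240),(350,210),(251,255),(368,153),(345,190)):
    u,v=uv;X=R.T@(np.linalg.inv(K)@[u,v,1]*d[v,u]-t);print(uv,X.round(4))
```

```text
blk 214 [0.4977 0.2907] ang -0.129 ext -0.08 0.088 -0.0065 0.0061 [0.4184 0.301 ] [0.585  0.2794]
org 30 [0.5881 0.2957] ang -1.533 ext -0.0143 0.017 -0.0034 0.0038 [0.5876 0.31  ] [0.5888 0.2787]
spacer px 18 382 389 186 191
[ 0.66841268 -0.12411083  0.015     ]
corner [427 141] [ 0.8259 -0.2607  0.009 ]
corner [303 153] [0.7857 0.1351 0.009 ]
corner [312 251] [0.4743 0.102  0.009 ]
corner [442 239] [ 0.5132 -0.2918  0.009 ]
(340, 240) [0.5077 0.0171 0.0146]
(420, 235) [ 0.5246 -0.225   0.013 ]
(280, 240) [ 5.079e-01  2.018e-01 -2.000e-04]
(350, 210) [ 0.6005 -0.0138  0.0132]
(251, 255) [0.4613 0.2894 0.0011]
(368, 153) [ 0.7708 -0.0677  0.053 ]
(345, 190) [0.6649 0.0012 0.0081]
```

View pics/crop1.png

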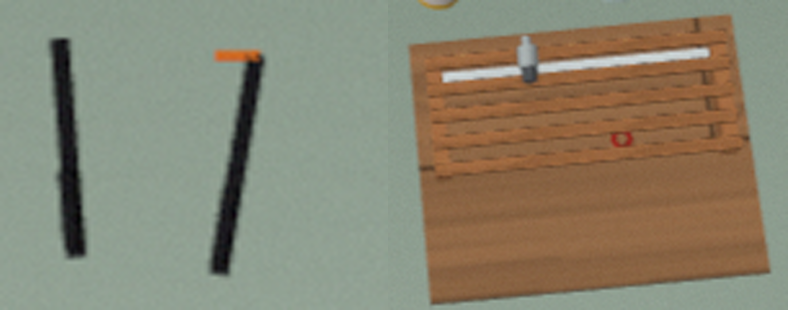

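The crop confirms my choice: the lever next to the board has the orange prong at its far end, pointing left, and its partner is all black. The spacer shows between the first two slats, and a bright bar shows under the rear slats.

```bash
cat >> h.py <<'E'
from scipy.spatial.transform import Rotation as Ro
O=np.array([.638,-.0806,.012]);YAW=.0985   # rack
def w2r(p): c,s=np.cos(YAW),np.sin(YAW);d=np.array(p)[:2]-O[:2];return np.array([c*d[0]+s*d[1],-s*d[0]+c*d[1]])
def r2w(x,y): c,s=np.cos(YAW),np.sin(YAW);return O[:2]+[c*x-s*y,s*x+c*y]
def go(pos,yaw,st=None):
    "row (mm, rad) from measured pose to tool-down pose with tool x at yaw"
    st=st or r.state();w,x,y,z=st["tcp_rot"];A=Ro.from_quat([x,y,z,w])
    B=Ro.from_euler('z',yaw)*Ro.from_euler('x',np.pi)
    print("row",np.r_[1e3*A.inv().apply(np.array(pos)-st["ee_pos"]).round(4),(A.inv()*B).as_rotvec().round(3)])
E
python3 - <<'E'
from h import *
for n,f,box in(("top","pics/top0.png",(180,200,370,400)),("scene","pics/scene0.png",(228,248,275,298))):
    p=cv2.imread(f);h=cv2.cvtColor(p,cv2.COLOR_BGR2HSV);a,b,c,d=box
    red=((h[...,0]<6)|(h[...,0]>172))&(h[...,1]>170)&(h[...,2]>80);m=np.zeros_like(red);m[a:b,c:d]=red[a:b,c:d]
    ys,xs=np.nonzero(m)
    Q=np.array([w2r(ray(n,(x,y),.017)) for x,y in zip(xs,ys)]);print(n,list(zip(xs,ys)),"\n",(1e3*Q.min(0)).round(1),(1e3*Q.max(0)).round(1))
p=cv2.imread("pics/top0.png");h=cv2.cvtColor(p,cv2.COLOR_BGR2HSV)
# stop bar: bright grey
m=(h[...,1]<60)&(h[...,2]>150);m[:145]=0;m[170:]=0;m[:,:312]=0;m[:,425:]=0
ys,xs=np.nonzero(m);Q=np.array([w2r(ray("top",(x,y),.03)) for x,y in zip(xs,ys)]);print("stop",(1e3*Q.min(0)).round(1),(1e3*Q.max(0)).round(1),np.median(1e3*Q[:,0]), np.polyfit(Q[:,1],Q[:,0],1).round(4))
d=np.load("top0.npy");K,R,t=cam("top")
for u,v in((570,365),(505,233),(545,140)):
    print((u,v),(R.T@(np.linalg.inv(K)@[u,v,1]*d[v,u]-t)).round(3))
go([.449,.297,.2],3.013)
go([.45,-.15,.25],1.7)
E
```

```text
top [(np.int64(387), np.int64(186)), (np.int64(388), np.int64(186)), (np.int64(382), np.int64(187)), (np.int64(383), np.int64(187)), (np.int64(387), np.int64(187)), (np.int64(388), np.int64(187)), (np.int64(382), np.int64(188)), (np.int64(388), np.int64(188)), (np.int64(389), np.int64(188)), (np.int64(382), np.int64(189)), (np.int64(388), np.int64(189)), (np.int64(389), np.int64(189)), (np.int64(382), np.int64(190)), (np.int64(383), np.int64(190)), (np.int64(387), np.int64(190)), (np.int64(388), np.int64(190)), (np.int64(383), np.int64(191)), (np.int64(384), np.int64(191))] 
 [ 18.1 -56.9] [ 33.  -34.6]
scene [(np.int64(289), np.int64(235)), (np.int64(290), np.int64(235)), (np.int64(288), np.int64(236)), (np.int64(289), np.int64(236)), (np.int64(290), np.int64(236)), (np.int64(289), np.int64(237)), (np.int64(283), np.int64(238)), (np.int64(284), np.int64(238)), (np.int64(285), np.int64(238)), (np.int64(286), np.int64(238)), (np.int64(283), np.int64(239)), (np.int64(284), np.int64(239))] 
 [ 25. -60.] [ 33.  -34.6]
stop [ 113.  -160.5] [184.4 169.9] 122.12009609271186 [0.1005 0.1284]
(570, 365) [ 0.182 -0.569  0.113]
(505, 233) [ 0.523 -0.441  0.095]
(545, 140) [ 0.768 -0.535  0.169]
row [ 5.188e+02 -7.684e+02  2.900e+00 -1.000e-03 -2.000e-03 -2.699e+00]
row [ 3.818e+02 -3.430e+02 -4.770e+01 -1.000e-03 -1.000e-03 -1.386e+00]
```

Emit:
send_rows([
  [60, 0, 0, -45, 0, 0, 0],
  [60, 382, -343, -48, 0, 0, -1.386],
  [60, 382, -343, -48, 0, 0, -1.386],
  [60, 382, -343, -48, 0, 0, -1.386],
  [60, 382, -343, -48, 0, 0, -1.386],
  [60, 382, -343, -48, 0, 0, -1.386],
  [60, 382, -343, -48, 0, 0, -1.386],
  [60, 382, -343, -48, 0, 0, -1.386],
  [60, 382, -343, -48, 0, 0, -1.386],
  [60, 382, -343, -48, 0, 0, -1.386],
])

```text
time_s: 1.35
ee_pos: [0.4519, -0.146, 0.2507]
tcp_rot: [-0.0, 0.657, 0.754, 0.001]
force: [-0.7, -1.1, -0.3]
gripper_width: 0.601
grasp_force: 0.0
```

```bash
python3 -c "
from h import *
print(r.state()['q'].round(2),r.state()['force'].round(2));go([.449,.297,.12],3.013)"
```

```text
[ 0.69  0.15 -0.54  1.85  0.08  1.16  0.27] [-0.73 -1.09 -0.29]
row [ 4.391e+02  5.720e+01  1.312e+02  1.000e-03 -0.000e+00 -1.306e+00]
```

Emit:
send_rows([
  [60, 439, 57, 131, 0, 0, -1.306],
  [60, 439, 57, 131, 0, 0, -1.306],
  [60, 439, 57, 131, 0, 0, -1.306],
  [60, 439, 57, 131, 0, 0, -1.306],
  [60, 439, 57, 131, 0, 0, -1.306],
  [60, 439, 57, 131, 0, 0, -1.306],
  [60, 439, 57, 131, 0, 0, -1.306],
  [60, 439, 57, 131, 0, 0, -1.306],
  [60, 439, 57, 131, 0, 0, -1.306],
  [60, 439, 57, 131, 0, 0, -1.306],
])

```text
time_s: 2.6
ee_pos: [0.4509, 0.2906, 0.1193]
tcp_rot: [-0.0, 0.069, 0.998, -0.001]
force: [0.1, 0.4, -0.2]
gripper_width: 0.601
grasp_force: 0.0
```

Run:
```python
from h import *
print(r.state()['q'].round(2),r.state()['force'].round(2))
# second lever measure, scene view
s,_=r.snapshot("scene");cv2.imwrite("pics/s1.png",cv2.resize(s[80:220,300:460],None,fx=4,fy=4))
go([.449,.297,.003],3.013)
for X in(-90,-55,86):
    p=np.array([.5037,.29])+X/1e3*np.array([.9917,-.1286]);print(X,proj("scene",[*p,.005 if X>0 else .016])-[300,80])
```

```text
[-0.    0.5  -0.87  1.86  0.45  0.99  0.37] [ 0.11  0.44 -0.18]
row [ 3.100e+00  6.400e+00  1.166e+02 -1.000e-03  1.000e-03 -1.000e-02]
-90 [47.55523114 78.67218475]
-55 [52.2856743  82.63013331]
86 [ 73.01247636 102.75723822]
```

View pics/s1.png

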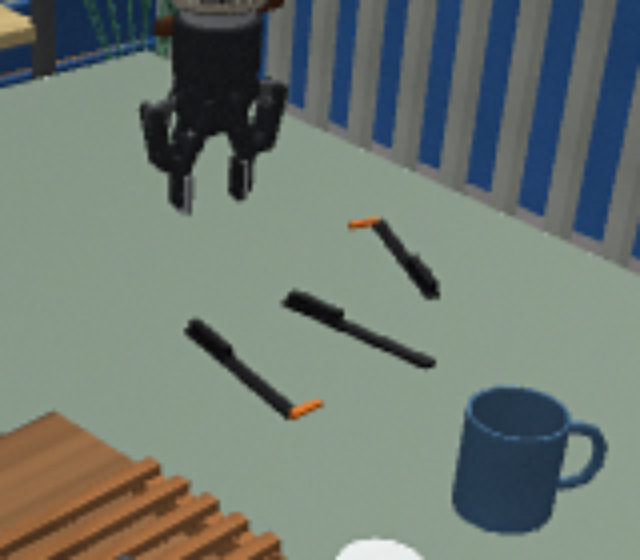

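The scene crop shows the hooked lever from its handle at (190,325) to its prong root at (292,413), within about 3 px of where I projected it. The gripper is above it, so I lower it.

Emit:
send_rows([
  [60, 0, 0, 50, 0, 0, 0],
  [60, 0, 0, 90, 0, 0, 0],
  [60, 0, 0, 105, 0, 0, 0],
  [60, 0, 0, 112, 0, 0, 0],
  [60, 0, 0, 112, 0, 0, 0],
  [60, 0, 0, 112, 0, 0, 0],
])

```text
time_s: 3.4
ee_pos: [0.4512, 0.2928, 0.0088]
tcp_rot: [0.001, 0.068, 0.998, 0.0]
force: [-0.1, -0.2, 0.7]
gripper_width: 0.593
grasp_force: 0.0
```

```bash
python3 -c "
from h import *
print(r.state()['force'].round(2));go([.449,.297,.003],3.013)"
```

```text
[-0.05 -0.24  0.68]
row [ 2.7e+00  3.8e+00  5.8e+00  1.0e-03  2.0e-03 -7.0e-03]
```

Emit:
send_rows([
  [60, 3, 4, 0, 0, 0, -0.007],
  [60, 3, 4, 5, 0, 0, -0.007],
  [60, 3, 4, 5, 0, 0, -0.007],
  [5, 3, 4, 5, 0, 0, -0.007],
  [5, 3, 4, 5, 0, 0, -0.007],
  [5, 3, 4, 5, 0, 0, -0.007],
  [5, 3, 4, 5, 0, 0, -0.007],
  [5, 3, 4, 5, 0, 0, -0.007],
], newtons=50)

```text
time_s: 4.4
ee_pos: [0.448, 0.2967, 0.0026]
tcp_rot: [0.0, 0.064, 0.998, -0.0]
force: [0.4, -0.5, -0.1]
gripper_width: 0.051
grasp_force: 0.0
```

```bash
python3 -c "
from h import *
print(r.state()['force'].round(2));go([.449,.297,.003],3.013)"
```

```text
[ 0.43 -0.53 -0.05]
row [-0.9  0.4 -0.4 -0.   0.  -0. ]
```

Run:
```python
from h import *
s,_=r.snapshot("scene");t,_=r.snapshot("top")
a=cv2.resize(s[110:210,320:420],(400,400),interpolation=2);b=cv2.resize(t[190:290,200:300],(400,400),interpolation=2)
cv2.imwrite("pics/s2.png",np.hstack([a,b]));cv2.imwrite("pics/t2full.png",t)
print(proj("scene",r.state()["ee_pos"]),proj("top",r.state()["ee_pos"]))
```

```text
[351.89478054 165.57045902] [248.32487614 259.34012159]
```

View pics/s2.png

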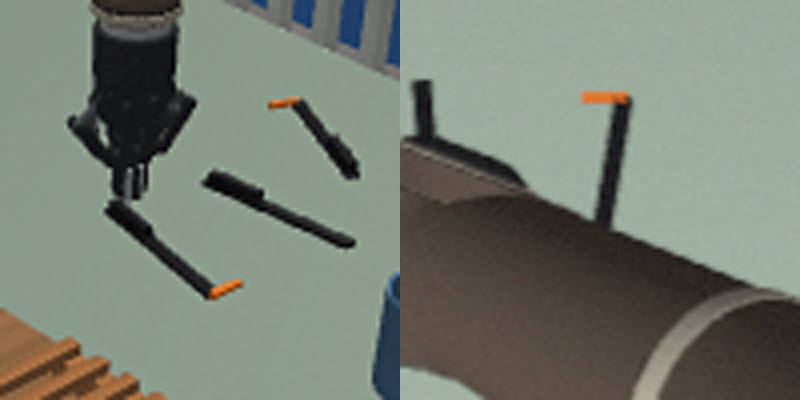

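The crop shows the lever unmoved, with its handle end at scene (348,161). The shut fingertips end at about (352,159), some 6 px above where the TCP projects, so they are above or behind the rib. I check that numerically.

Run:
```python
from h import *
print("s1 tcp px",proj("scene",[.4509,.2906,.1193]),"seen 352.5,131")
s,d=r.snapshot("scene");K,R,t=cam("scene")
for c in (351,353,356):
  for v in range(148,172,2):
    X=R.T@(np.linalg.inv(K)@[c,v,1]*d[v,c]-t);print(c,v,X.round(3),s[v,c])
```

```text
s1 tcp px [352.23317047 138.70545534] seen 352.5,131
351 148 [0.457 0.281 0.087] [26 23 23]
351 150 [0.456 0.283 0.078] [24 21 22]
351 152 [0.452 0.286 0.066] [39 37 36]
351 154 [0.454 0.285 0.059] [60 57 55]
351 156 [0.453 0.287 0.05 ] [81 78 77]
351 158 [0.454 0.286 0.042] [78 76 74]
351 160 [0.451 0.289 0.031] [109 111 107]
351 162 [0.44  0.298 0.014] [35 31 32]
351 164 [0.45  0.29  0.013] [14 14 11]
351 166 [0.452 0.289 0.005] [ 7 10  8]
351 168 [ 0.457  0.286 -0.   ] [143 160 142]
351 170 [ 0.466  0.278 -0.002] [140 157 141]
353 148 [0.447 0.299 0.077] [29 25 25]
353 150 [0.448 0.299 0.069] [23 22 20]
353 152 [0.456 0.293 0.066] [39 39 39]
353 154 [0.459 0.29  0.06 ] [38 37 38]
353 156 [0.454 0.295 0.047] [21 21 20]
353 158 [0.451 0.298 0.037] [19 16 18]
353 160 [ 0.412  0.332 -0.001] [141 159 140]
353 162 [0.43  0.317 0.003] [120 133 119]
353 164 [0.456 0.295 0.014] [29 25 28]
353 166 [0.463 0.29  0.01 ] [15 12 12]
353 168 [0.466 0.288 0.004] [18 17 18]
353 170 [ 0.472  0.283 -0.001] [141 158 142]
356 148 [0.456 0.307 0.078] [25 22 23]
356 150 [0.463 0.301 0.075] [18 15 15]
356 152 [0.452 0.311 0.059] [16 14 14]
356 154 [0.455 0.308 0.052] [15 11 12]
356 156 [0.457 0.308 0.045] [42 43 40]
356 158 [0.41  0.348 0.001] [139 155 137]
356 160 [ 0.419  0.341 -0.001] [139 155 139]
356 162 [0.434 0.329 0.001] [139 155 139]
356 164 [ 0.444  0.32  -0.   ] [143 161 145]
356 166 [0.475 0.294 0.015] [38 36 36]
356 168 [0.481 0.289 0.011] [15 13 14]
356 170 [0.486 0.285 0.006] [24 22 23]
```

Depth puts the real fingertips at z ≈ 0.03, about 27 mm above the reported TCP, so the fingers shut above the rib. I reopen and go down slowly, watching the force.

Emit:
send_rows([
  [50, 0, 0, 0, 0, 0, 0],
  [50, 0, 0, 0, 0, 0, 0],
  [50, 0, 0, 3, 0, 0, 0],
  [50, 0, 0, 6, 0, 0, 0],
  [50, 0, 0, 9, 0, 0, 0],
  [50, 0, 0, 12, 0, 0, 0],
  [50, 0, 0, 12, 0, 0, 0],
])

```text
time_s: 5.42
ee_pos: [0.4478, 0.2966, -0.0097]
tcp_rot: [-0.0, 0.064, 0.998, -0.0]
force: [-0.1, 0.5, 0.8]
gripper_width: 0.5
grasp_force: 0.0
```

Run:
```python
from h import *
print(r.state()['ee_pos'],r.state()['force'].round(2))
s,d=r.snapshot("scene");K,R,t=cam("scene")
cv2.imwrite("pics/s3.png",cv2.resize(s[110:210,320:420],(500,500),interpolation=2))
```

```text
[ 0.44778586  0.29662962 -0.00973554] [-0.08  0.47  0.82]
```

View pics/s3.png

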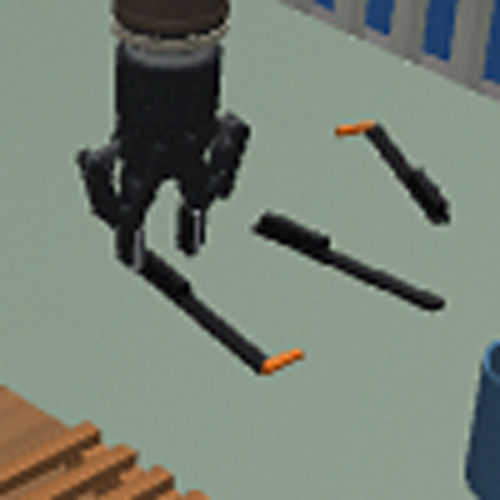

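The fingers now straddle the handle, with tips at scene (347,163) and (358,160), still some 20 mm up and no contact. I go 10 mm lower and close.

Emit:
send_rows([
  [50, 0, 0, 4, 0, 0, 0],
  [50, 0, 0, 7, 0, 0, 0],
  [50, 0, 0, 10, 0, 0, 0],
  [50, 0, 0, 10, 0, 0, 0],
  [5, 0, 0, 10, 0, 0, 0],
  [5, 0, 0, 10, 0, 0, 0],
  [5, 0, 0, 10, 0, 0, 0],
  [5, 0, 0, 10, 0, 0, 0],
  [5, 0, 0, 10, 0, 0, 0],
], newtons=50)

```text
time_s: 6.6
ee_pos: [0.4481, 0.297, -0.0192]
tcp_rot: [0.0, 0.064, 0.998, 0.0]
force: [0.0, 0.5, 6.2]
gripper_width: 0.121
grasp_force: 49.7
```

Gripped, with about 50 N at the pads. I lift, then check that the lever is held.

Emit:
send_rows([
  [5, 0, 0, -20, 0, 0, 0],
  [5, 0, 0, -60, 0, 0, 0],
  [5, 0, 0, -85, 0, 0, 0],
  [5, 0, 0, -85, 0, 0, 0],
  [5, 0, 0, -85, 0, 0, 0],
])

```text
time_s: 7.22
ee_pos: [0.4479, 0.2961, 0.0655]
tcp_rot: [-0.0, 0.065, 0.998, -0.0]
force: [0.5, -0.6, -1.1]
gripper_width: 0.116
grasp_force: 49.2
```

```bash
python3 -c "
from h import *
print(r.state()['force'].round(2),r.state()['torque'].round(2));p=r2w(-.170,-.103);print(p);go([*p,.065],3.24)"
```

```text
[ 0.46 -0.57 -1.1 ] [-0.02  0.02 -0.04]
[ 0.47895313 -0.19981867]
row [-9.470e+01 -4.878e+02  8.000e-01 -1.000e-03 -0.000e+00 -2.280e-01]
```

Emit:
send_rows([
  [5, -16, -81, 0, 0, 0, -0.04],
  [5, -28, -142, 0, 0, 0, -0.08],
  [5, -39, -203, 0, 0, 0, -0.11],
  [5, -51, -264, 0, 0, 0, -0.14],
  [5, -63, -325, 0, 0, 0, -0.17],
  [5, -75, -386, 0, 0, 0, -0.2],
  [5, -86, -440, 0, 0, 0, -0.228],
  [5, -95, -488, 1, 0, 0, -0.228],
  [5, -95, -488, 1, 0, 0, -0.228],
  [5, -95, -488, 1, 0, 0, -0.228],
])

```text
time_s: 8.48
ee_pos: [0.4789, -0.1986, 0.0638]
tcp_rot: [-0.001, -0.049, 0.999, 0.001]
force: [-0.3, 0.1, 0.1]
gripper_width: 0.119
grasp_force: 49.2
```

Run:
```python
from h import *
st=r.state();print(st['force'].round(2))
p=r2w(-.170,-.103);go([*p,.065],3.24)
t,d=r.snapshot("top");h=cv2.cvtColor(t,cv2.COLOR_BGR2HSV)
cv2.imwrite("pics/t4.png",cv2.resize(t[130:270,295:475],(720,560),interpolation=2))
m=(h[...,0]>4)&(h[...,0]<20)&(h[...,1]>200)&(h[...,2]>180);m[:,:340]=0;m[:,450:]=0;m[:150]=0;m[260:]=0
ys,xs=np.nonzero(m);Q=1e3*np.array([w2r(ray("top",(x,y),.0895)) for x,y in zip(xs,ys)])
print(len(xs),Q.min(0).round(1),Q.max(0).round(1),"ee rack",1e3*w2r(st["ee_pos"]))
```

```text
[-0.3   0.12  0.09]
row [ 0.0e+00 -1.2e+00 -1.2e+00  2.0e-03 -1.0e-03  1.0e-03]
20 [-34.7 -99.4] [-27.4 -69.8] ee rack [-169.97393972 -101.77615623]
```

View pics/t4.png

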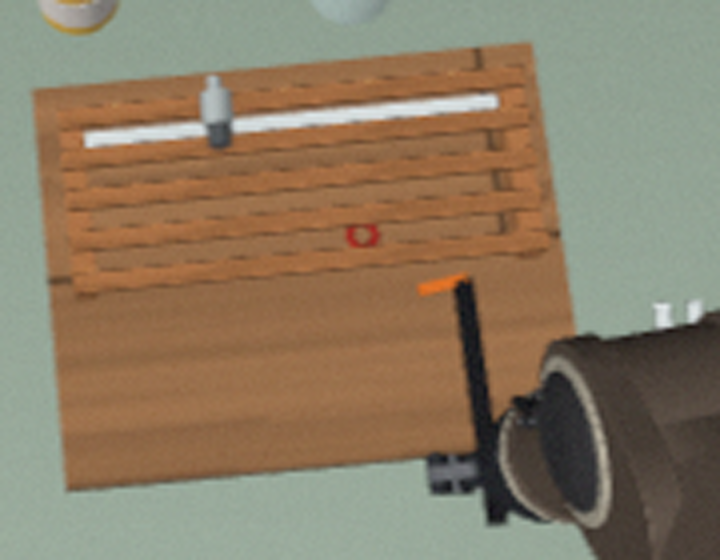

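The lever is held straight, with its prong tip about 27 mm in front of the rack and the spacer to its left at crop (362,235). The prong passes clear to the right of the spacer. Now I lower to the board.

Emit:
send_rows([
  [5, 0, 0, 25, 0, 0, 0],
  [5, 0, 0, 45, 0, 0, 0],
  [5, 0, 0, 58, 0, 0, 0],
  [5, 0, 0, 64, 0, 0, 0],
  [5, 0, 0, 64, 0, 0, 0],
  [5, 0, 0, 64, 0, 0, 0],
])

```text
time_s: 9.28
ee_pos: [0.48, -0.1995, 0.0011]
tcp_rot: [0.0, -0.05, 0.999, -0.0]
force: [-0.0, 0.1, -0.2]
gripper_width: 0.116
grasp_force: 49.2
```

Emit:
send_rows([
  [5, 0, 0, 2, 0, 0, 0],
  [5, 0, 0, 4, 0, 0, 0],
  [5, 0, 0, 4, 0, 0, 0],
  [5, 0, 0, 4, 0, 0, 0],
])

```text
time_s: 9.78
ee_pos: [0.4796, -0.1994, -0.0034]
tcp_rot: [0.0, -0.05, 0.999, 0.0]
force: [0.1, 0.7, 0.5]
gripper_width: 0.118
grasp_force: 49.2
```

Emit:
send_rows([
  [5, 0, 0, 1, 0, 0, 0],
  [5, 0, 0, 2, 0, 0, 0],
  [5, 0, 0, 2, 0, 0, 0],
  [5, 0, 0, 2, 0, 0, 0],
])

```text
time_s: 10.28
ee_pos: [0.4795, -0.1994, -0.0054]
tcp_rot: [-0.0, -0.05, 0.999, 0.0]
force: [0.8, -1.1, 0.2]
gripper_width: 0.121
grasp_force: 49.2
```

Emit:
send_rows([
  [5, 0, 0, 1, 0, 0, 0],
  [5, 0, 0, 2, 0, 0, 0],
  [5, 0, 0, 2, 0, 0, 0],
  [5, 0, 0, 2, 0, 0, 0],
])

```text
time_s: 10.78
ee_pos: [0.4795, -0.1995, -0.0073]
tcp_rot: [-0.0, -0.05, 0.999, -0.0]
force: [-0.6, 0.1, 2.8]
gripper_width: 0.116
grasp_force: 49.6
```

```bash
python3 -c "
from h import *
s=r.state();print(s['force'].round(2),s['torque'].round(3),s['ee_pos'])"
```

```text
[-0.64  0.06  2.84] [ 0.003  0.154 -0.013] [ 0.4794845  -0.19947457 -0.00731873]
```

Contact with the board is at ee z ≈ -0.0073, at 2.8 N. I back off 1 mm and slide in to a tip depth of 95 mm; the top view rules out a stop nearer than about 99 mm.

Emit:
send_rows([
  [5, 0, 0, -1, 0, 0, 0],
  [5, -12, 0, -1, 0, 0, 0],
  [5, -30, 0, -1, 0, 0, 0],
  [5, -50, 0, -1, 0, 0, 0],
  [5, -70, 0, -1, 0, 0, 0],
  [5, -88, 0, -1, 0, 0, 0],
  [5, -102, 0, -1, 0, 0, 0],
  [5, -112, 0, -1, 0, 0, 0],
  [5, -117, 0, -1, 0, 0, 0],
  [5, -117, 0, -1, 0, 0, 0],
])

```text
time_s: 12.02
ee_pos: [0.5959, -0.1878, -0.0065]
tcp_rot: [-0.0, -0.05, 0.999, 0.0]
force: [0.5, -0.5, -1.1]
gripper_width: 0.116
grasp_force: 49.2
```

Run:
```python
from h import *
s=r.state();print(s['force'].round(2),s['torque'].round(3),s['ee_pos'],"tip",1e3*w2r(s["ee_pos"])+[145,0])
p,d=r.snapshot("scene");h=cv2.cvtColor(p,cv2.COLOR_BGR2HSV)
m=(h[...,1]<60)&(h[...,2]>90);Q=[]
for v,u in zip(*np.nonzero(m)):
    q=w2r(ray("scene",(u,v),.03))
    if .07<q[0]<.16 and -.158<q[1]<.158: Q.append([*(1e3*q),u,v,*p[v,u]])
print(np.array(Q).round(0)[:40].tolist())
t,d=r.snapshot("top");col=[w2r(ray("top",(395,v),.03))[0]*1e3 for v in range(150,172)]
print([(round(c),t[v,395].tolist()) for c,v in zip(col,range(150,172))])
```

```text
[ 0.53 -0.49 -1.14] [ 0.067  0.007 -0.016] [ 0.59593394 -0.18775646 -0.00651477] tip [  92.59998691 -102.50024467]Traceback (most recent call last):
  File "<stdin>", line 6, in <module>
  File "h.py", line 6, in ray
    K,R,t=cam(n);c=-R.T@t;d=R.T@np.linalg.inv(K)@np.array([uv[0],uv[1],1.]);return c+d*(z-c[2])/d[2]
          ~~~^^^
  File "h.py", line 4, in cam
    m=r.camera_model(n);R=cv2.Rodrigues(np.array(m["rvec"],float))[0];return np.array(m["K"]),R,np.array(m["tvec"],float).ravel()
ValueError: time passes only in moves, steps and waits
```

Emit:
send_rows([
  [5, -1, 0, 0, 0, 0, 0],
  [5, -3, 0, 0, 0, 0, 0],
  [5, -4, 0, 0, 0, 0, 0],
  [5, -4, 0, 0, 0, 0, 0],
])

```text
time_s: 12.58
ee_pos: [0.6, -0.1875, -0.0064]
tcp_rot: [0.0, -0.05, 0.999, -0.0]
force: [0.1, -0.1, -0.9]
gripper_width: 0.111
grasp_force: 49.2
```

Run:
```python
from h import *
K,R,t=cam("top");c=-R.T@t;Ki=np.linalg.inv(K)
p,d=r.snapshot("top")
for u in (340,395):
  o=[]
  for v in range(150,174):
    dd=R.T@Ki@np.array([u,v,1.]);q=w2r(c+dd*(.03-c[2])/dd[2]);o.append((round(q[0]*1e3),p[v,u].tolist()))
  print(u,o)
```

```text
340 [(159, [72, 108, 148]), (156, [74, 108, 151]), (153, [73, 109, 152]), (150, [74, 110, 152]), (146, [61, 97, 139]), (143, [69, 112, 169]), (140, [69, 111, 165]), (137, [63, 105, 156]), (133, [63, 102, 155]), (130, [51, 76, 114]), (127, [114, 134, 159]), (124, [205, 209, 205]), (120, [217, 216, 209]), (117, [213, 212, 207]), (114, [158, 166, 175]), (111, [73, 114, 172]), (107, [67, 111, 168]), (104, [63, 104, 156]), (101, [61, 99, 148]), (98, [52, 81, 122]), (95, [70, 105, 146]), (91, [77, 114, 156]), (88, [72, 107, 149]), (85, [67, 100, 140])]
395 [(142, [66, 105, 153]), (139, [63, 100, 150]), (136, [61, 103, 156]), (133, [66, 107, 161]), (129, [64, 91, 128]), (126, [133, 151, 169]), (123, [222, 221, 216]), (120, [222, 221, 215]), (117, [211, 212, 205]), (113, [121, 137, 155]), (110, [62, 101, 153]), (107, [65, 104, 152]), (104, [60, 101, 154]), (101, [65, 103, 152]), (97, [51, 80, 117]), (94, [72, 109, 155]), (91, [53, 110, 190]), (88, [40, 114, 221]), (85, [38, 110, 213]), (81, [51, 94, 156]), (78, [60, 105, 157]), (75, [64, 101, 153]), (72, [61, 102, 153]), (69, [65, 105, 155])]
```

Emit:
send_rows([
  [5, -1, 0, 0, 0, 0, 0],
  [5, -2, 0, 0, 0, 0, 0],
  [5, -2, 0, 0, 0, 0, 0],
])

```text
time_s: 13.0
ee_pos: [0.602, -0.1872, -0.0064]
tcp_rot: [0.0, -0.05, 0.999, -0.0]
force: [-0.6, -0.0, -1.2]
gripper_width: 0.119
grasp_force: 49.2
```

Emit:
send_rows([
  [5, -1, 0, 0, 0, 0, 0],
  [5, -2, 0, 0, 0, 0, 0],
  [5, -2, 0, 0, 0, 0, 0],
])

```text
time_s: 13.38
ee_pos: [0.604, -0.187, -0.0064]
tcp_rot: [0.0, -0.05, 0.999, 0.0]
force: [-0.6, -0.4, -0.9]
gripper_width: 0.116
grasp_force: 49.2
```

Emit:
send_rows([
  [5, -1, 0, 0, 0, 0, 0],
  [5, -2, 0, 0, 0, 0, 0],
  [5, -2, 0, 0, 0, 0, 0],
])

```text
time_s: 13.75
ee_pos: [0.606, -0.1868, -0.0064]
tcp_rot: [0.0, -0.05, 0.999, -0.0]
force: [-0.5, 0.4, -0.1]
gripper_width: 0.12
grasp_force: 49.2
```

Emit:
send_rows([
  [5, -1, 0, 0, 0, 0, 0],
  [5, -2, 0, 0, 0, 0, 0],
  [5, -2, 0, 0, 0, 0, 0],
])

```text
time_s: 14.12
ee_pos: [0.608, -0.1866, -0.0064]
tcp_rot: [0.0, -0.05, 0.999, -0.0]
force: [-0.2, -0.4, -0.6]
gripper_width: 0.117
grasp_force: 49.2
```

Emit:
send_rows([
  [5, -1, 0, 0, 0, 0, 0],
  [5, -2, 0, 0, 0, 0, 0],
  [5, -2, 0, 0, 0, 0, 0],
])

```text
time_s: 14.5
ee_pos: [0.61, -0.1864, -0.0064]
tcp_rot: [0.0, -0.05, 0.999, 0.0]
force: [0.6, 0.2, -1.0]
gripper_width: 0.117
grasp_force: 49.2
```

Emit:
send_rows([
  [5, -1, 0, 0, 0, 0, 0],
  [5, -2, 0, 0, 0, 0, 0],
  [5, -2, 0, 0, 0, 0, 0],
])

```text
time_s: 14.88
ee_pos: [0.612, -0.1862, -0.0064]
tcp_rot: [0.0, -0.05, 0.999, 0.0]
force: [-0.4, -0.5, -0.5]
gripper_width: 0.118
grasp_force: 49.2
```

Emit:
send_rows([
  [5, -1, 0, 0, 0, 0, 0],
  [5, -2, 0, 0, 0, 0, 0],
  [5, -2, 0, 0, 0, 0, 0],
])

```text
time_s: 15.25
ee_pos: [0.614, -0.186, -0.0064]
tcp_rot: [0.0, -0.05, 0.999, 0.0]
force: [0.2, -0.7, -0.3]
gripper_width: 0.117
grasp_force: 49.2
```

Emit:
send_rows([
  [5, -1, 0, 0, 0, 0, 0],
  [5, -2, 0, 0, 0, 0, 0],
  [5, -2, 0, 0, 0, 0, 0],
])

```text
time_s: 15.62
ee_pos: [0.6159, -0.1858, -0.0064]
tcp_rot: [-0.0, -0.05, 0.999, -0.0]
force: [0.3, -0.6, 0.3]
gripper_width: 0.119
grasp_force: 49.2
```

Emit:
send_rows([
  [5, -1, 0, 0, 0, 0, 0],
  [5, -2, 0, 0, 0, 0, 0],
  [5, -2, 0, 0, 0, 0, 0],
])

```text
time_s: 16.0
ee_pos: [0.6162, -0.1859, -0.007]
tcp_rot: [-0.002, -0.049, 0.999, -0.0]
force: [-6.0, -0.2, 0.4]
gripper_width: 0.118
grasp_force: 49.3
```

The stop is felt at 6 N. I ease back to a light touch and start the sweep.

Emit:
send_rows([
  [5, 0.9, 0, 0, 0, 0, 0],
  [5, 0.9, 0, 0, 0, 0, 0],
  [5, 0.9, 3, 0, 0, 0, 0],
  [5, 0.9, 6, 0, 0, 0, 0],
  [5, 0.9, 6, 0, 0, 0, 0],
])

```text
time_s: 16.62
ee_pos: [0.6159, -0.1807, -0.0065]
tcp_rot: [-0.0, -0.049, 0.999, -0.001]
force: [-4.2, -3.3, 0.3]
gripper_width: 0.116
grasp_force: 49.5
```

```bash
python3 -c "
from h import *
s=r.state();print(s['force'].round(2),s['torque'].round(3),s['ee_pos'],s['tcp_rot'],w2r(s['ee_pos'])*1e3)"
```

```text
[-4.2  -3.32  0.26] [-0.7    0.991 -0.391] [ 0.61586523 -0.18071812 -0.00651662] [-4.91855769e-04 -4.89106336e-02  9.98802857e-01 -6.00148384e-04] [-31.87317643 -97.45607432]
```

Emit:
send_rows([
  [5, 0.5, 0, 0, 0, 0, 0],
  [5, 0.5, 4, 0, 0, 0, 0],
  [5, 0.5, 8, 0, 0, 0, 0],
  [5, 0.5, 8, 0, 0, 0, 0],
])

```text
time_s: 17.12
ee_pos: [0.6149, -0.1712, -0.0064]
tcp_rot: [-0.0, -0.05, 0.999, 0.0]
force: [-3.6, -2.7, -0.2]
gripper_width: 0.117
grasp_force: 49.4
```

Emit:
send_rows([
  [5, 0.4, 0, 0, 0, 0, 0],
  [5, 0.5, 4, 0, 0, 0, 0],
  [5, 0.6, 8, 0, 0, 0, 0],
  [5, 0.6, 8, 0, 0, 0, 0],
])

```text
time_s: 17.62
ee_pos: [0.614, -0.163, -0.0063]
tcp_rot: [0.0, -0.05, 0.999, 0.0]
force: [-1.5, -1.3, 0.7]
gripper_width: 0.118
grasp_force: 49.2
```

```bash
python3 -c "
from h import *
s=r.state();print(s['force'].round(2),s['torque'].round(3),s['ee_pos'],s['tcp_rot'],w2r(s['ee_pos'])*1e3)"
```

```text
[-1.46 -1.27  0.69] [-0.319  0.468 -0.189] [ 0.61395441 -0.16299806 -0.00625348] [ 2.64184661e-04 -5.01513580e-02  9.98741565e-01  2.42431946e-04] [-32.03213149 -79.63399271]
```

Emit:
send_rows([
  [5, 0, 3, 0, 0, 0, 0],
  [5, 0, 6, 0, 0, 0, 0],
  [5, 0, 6, 0, 0, 0, 0],
])

```text
time_s: 18.0
ee_pos: [0.6133, -0.1574, -0.0063]
tcp_rot: [0.0, -0.05, 0.999, 0.0]
force: [-1.5, -0.3, 0.4]
gripper_width: 0.121
grasp_force: 49.2
```

Run:
```python
from h import *
s=r.state();print(s['force'].round(2),w2r(s['ee_pos'])*1e3)
K,R,t=cam("top");c=-R.T@t;Ki=np.linalg.inv(K)
p,d=r.snapshot("top");h=cv2.cvtColor(p,cv2.COLOR_BGR2HSV)
cv2.imwrite("pics/t5.png",cv2.resize(p[140:210,340:440],(800,560),interpolation=2))
m=((h[...,0]<6)|(h[...,0]>172))&(h[...,1]>170)&(h[...,2]>80);m[:178]=0;m[198:]=0;m[:,:365]=0;m[:,405:]=0
Q=[]
for v,u in zip(*np.nonzero(m)):
    dd=R.T@Ki@np.array([u,v,1.]);Q.append(1e3*w2r(c+dd*(.017-c[2])/dd[2]))
Q=np.array(Q);print(len(Q),Q.min(0).round(1),Q.max(0).round(1))
```

```text
[-1.47 -0.3   0.37] [-32.16040288 -73.94898442]
18 [ 18.1 -56.9] [ 33.  -34.6]
```

View pics/t5.png

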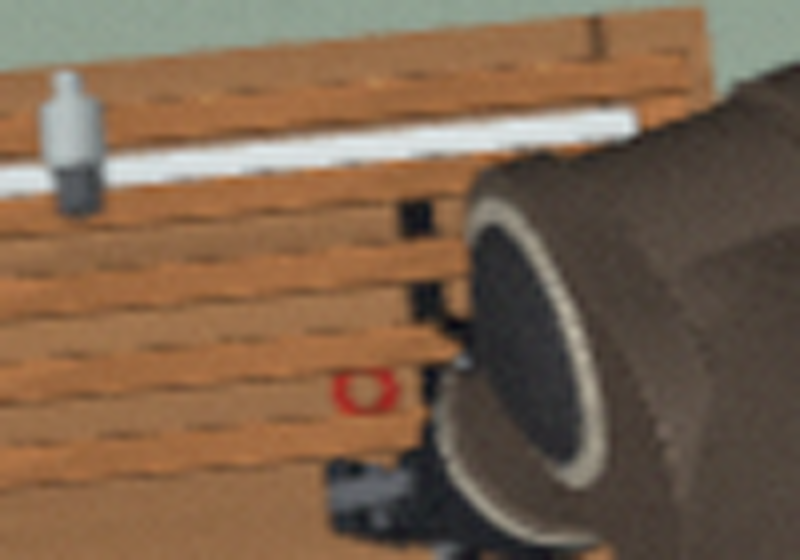

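The shaft is now about 9 mm to the right of the ring: the ring's right edge is at crop (397,390) and the shaft at (422,385). I sweep another 6 mm.

Emit:
send_rows([
  [5, 0, 3, 0, 0, 0, 0],
  [5, 0, 6, 0, 0, 0, 0],
  [5, 0, 6, 0, 0, 0, 0],
])

```text
time_s: 18.42
ee_pos: [0.6126, -0.1514, -0.0063]
tcp_rot: [0.0, -0.05, 0.999, 0.0]
force: [-0.9, -0.9, -0.4]
gripper_width: 0.117
grasp_force: 49.2
```

Emit:
send_rows([
  [5, 6, 0, 0, 0, 0, 0],
  [5, 16, 0, 0, 0, 0, 0],
  [5, 28, 0, 0, 0, 0, 0],
  [5, 40, 0, 0, 0, 0, 0],
  [5, 48, 0, 0, 0, 0, 0],
  [5, 53, 0, 0, 0, 0, 0],
  [5, 57, 0, 0, 0, 0, 0],
  [5, 61, 0, 0, 0, 0, 0],
  [5, 65, 0, 0, 0, 0, 0],
  [5, 69, 0, 0, 0, 0, 0],
])

```text
time_s: 19.68
ee_pos: [0.5437, -0.1588, -0.0064]
tcp_rot: [0.0, -0.05, 0.999, 0.0]
force: [0.3, -0.2, 0.4]
gripper_width: 0.12
grasp_force: 49.2
```

```bash
cat > sp.py <<'E'
from h import *
s=r.state();print(s['force'].round(2),w2r(s['ee_pos'])*1e3)
K,R,t=cam("top");c=-R.T@t;Ki=np.linalg.inv(K)
p,d=r.snapshot("top");h=cv2.cvtColor(p,cv2.COLOR_BGR2HSV);cv2.imwrite("pics/last.png",p)
m=((h[...,0]<6)|(h[...,0]>172))&(h[...,1]>170)&(h[...,2]>80);m[:150]=0;m[250:]=0;m[:,:320]=0;m[:,430:]=0
Q=np.array([1e3*w2r(c+dd*(.017-c[2])/dd[2]) for dd in (R.T@Ki@np.array([u,v,1.]) for v,u in zip(*np.nonzero(m)))])
print(len(Q),Q.min(0).round(1) if len(Q) else 0,Q.max(0).round(1) if len(Q) else 0)
E
python3 sp.py
```

```text
[ 0.27 -0.17  0.35] [-101.5163211   -68.52451557]
20 [ 18.4 -59.6] [ 30.7 -34.6]
```

Emit:
send_rows([
  [5, 4, 0, 0, 0, 0, 0],
  [5, 9, 0, 0, 0, 0, 0],
  [5, 15, 0, 0, 0, 0, 0],
  [5, 21, 0, 0, 0, 0, 0],
  [5, 27, 0, 0, 0, 0, 0],
  [5, 33, 0, 0, 0, 0, 0],
  [5, 39, 0, 0, 0, 0, 0],
  [5, 43, 0, 0, 0, 0, 0],
  [5, 46, 0, 0, 0, 0, 0],
  [5, 46, 0, 0, 0, 0, 0],
])

```text
time_s: 20.98
ee_pos: [0.4979, -0.1635, -0.0064]
tcp_rot: [-0.0, -0.05, 0.999, -0.0]
force: [0.4, -1.0, -0.3]
gripper_width: 0.116
grasp_force: 49.2
```

```bash
python3 sp.py
```

```text
[ 0.39 -0.96 -0.33] [-147.57641218  -68.73629167]
34 [-39.2 -59.4] [-16.9 -34.6]
```

The spacer is out, at about -28 mm from the front edge. I draw it 14 mm further, then lower the lever, release it and go up.

Emit:
send_rows([
  [5, 4, 0, 0, 0, 0, 0],
  [5, 9, 0, 0, 0, 0, 0],
  [5, 12, 0, 0, 0, 0, 0],
  [5, 14, 0, 0, 0, 0, 0],
  [5, 14, 0, 0, 0, 0, 0],
  [5, 14, 0, 0.5, 0, 0, 0],
  [5, 14, 0, 0.8, 0, 0, 0],
  [5, 14, 0, 0.8, 0, 0, 0],
])

```text
time_s: 22.02
ee_pos: [0.4841, -0.1648, -0.0072]
tcp_rot: [-0.0, -0.05, 0.999, -0.0]
force: [-0.3, -0.2, 0.9]
gripper_width: 0.121
grasp_force: 49.3
```

Emit:
send_rows([
  [40, 0, 0, 0, 0, 0, 0],
  [40, 0, 0, 0, 0, 0, 0],
  [40, 0, 0, 0, 0, 0, 0],
  [40, 0, 0, 0, 0, 0, 0],
  [40, 0, 0, -5, 0, 0, 0],
  [40, 0, 0, -20, 0, 0, 0],
  [40, 0, 0, -50, 0, 0, 0],
  [40, 0, 0, -100, 0, 0, 0],
  [40, 60, 0, -130, 0, 0, 0],
  [40, 60, 0, -130, 0, 0, 0],
])

```text
time_s: 23.28
ee_pos: [0.4221, -0.1722, 0.1249]
tcp_rot: [-0.0, -0.048, 0.999, -0.002]
force: [0.5, -0.3, 0.2]
gripper_width: 0.404
grasp_force: 0.0
```

```bash
python3 sp.py
python3 - <<'E'
from h import *
s,_=r.snapshot("scene");p=cv2.imread("pics/last.png")
cv2.imwrite("pics/f6.png",np.hstack([cv2.resize(s[160:310,190:390],(400,300),interpolation=2),cv2.resize(p[130:280,290:490],(400,300),interpolation=2)]))
E
```

```text
[ 0.53 -0.31  0.24] [-223.9120942   -69.93563025]
33 [-51.9 -58.2] [-29.7 -35.8]
```

View pics/f6.png

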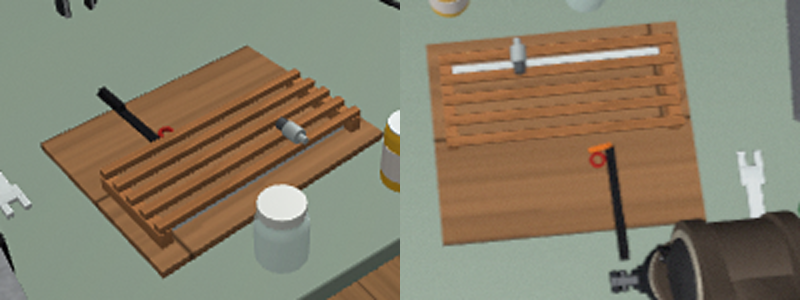

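The ring lies flat in the hook on the open board, about 28 mm clear of the rack. The lever lies in front of the rack and the gripper is away from everything.

```bash
python3 -c "
from plant import r
print(r.hand_in())"
```

```text
the job is handed in; nothing more can be done
None
```

The job is handed in: the hook drew the spacer out flat onto the open board, about 28 mm clear of the rack, and the lever lies in front of the rack with its handle end overhanging the board's front edge; first touch on the stop peaked at about 6 N.

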